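Take the sample tube out of the slanted slide holder and hold it upright

ROBOT

A 6-joint arm with a two-finger parallel gripper is mounted at the origin on a cart in front of the work surface, level with it; the furniture and walls round the work are solid. World frame = base frame: x ahead of the robot, y to its left, z up, the work surface at z = 0. Lengths are in m, angles in rad, forces in N, time in s.
With the tool pointing down it reaches from about 0.3 to 0.75 m from the base axis. Payload 8.5 kg.
Tool frame: the origin (TCP) lies between the finger pads; the fingertips stand 19 mm ahead of it and the grasp point (between the pads) is the TCP; z points along the fingers, y is the direction in which the jaws open and shut (so a half turn about z gives the same grasp; the last joint's range is limited). The gripper opens to 85 mm and grips with 20 to 120 N. Pads are 22 mm wide; open, the fingers measure 114 mm over their backs; the gripper's body (76 mm by 85 mm) begins 54 mm behind the grasp point. The pads swing forward as they close: fully open they stand 13 mm farther back than shut.
Start: joints at [-1.344, 0.381, 1.297, -0, 1.464, -0.215], TCP at [0.235, -0.497, 0.25] pointing down, gripper open.
Joint ranges: [-3.11, 3.11], [-0.89, 2.33], [0.22, 2.48], [-1.42, 4.56], [0.17, 2.85], [-2.88, 2.88]. Speed limits (rad/s): [2.39, 2.39, 3.14, 3.14, 3.14, 3.14].

INTERFACE

Orientations are given as a rotation vector (axis times angle).
In Python, from bench import env, viewer, trace gives the robot as it stands.
- The arm moves only by the tool arm_command, never from a script. Its argument "motion" is a list that holds one entry, the list of rows, each a list of 6 numbers: the shift along the tool's x, y, z in mm, then the turn, a rotation vector about the tool's x, y, z in rad. A call has 1 to 5 rows; each row shifts and turns the commanded pose from where the row before left it, along the tool's axes as they then stand; what a row does not reach is not made up. A row lasts 1/10 s, in which the tool goes at most 50 mm and 8.59 degrees, less where a joint would pass 70% of its speed; a pose out of reach is approached as far as the arm can. A call is refused whole if a number of a shift passes 50 or a number of a turn 0.15, either way. A call with a gripper value outside its range is refused whole. "jaw" is the opening, from 0 (shut) to 1 (fully open), set as the call begins (left out, the last holds). The fingers move at their own pace and stop on an object; "grip_force" is the grip in N (left out, the last holds). Time passes only in rows, so rows that do not move let the fingers close. It gives the time, the measured TCP pose, the force and the opening at its end, in the units of the state.
- env.read_state(): the state, without advancing time (a new reading comes with each control period).
- viewer.grab_frame(name): name is "scene" or "top" or "wrist"; returns the picture (420x560x3 uint8, red, green, blue); there is no depth.
- viewer.get_calibration(name): a dict with "intrinsics" (3x3 intrinsics, pixels), "pose" (4x4, takes a point from camera to world coordinates); the wrist camera has in their place "mount" (4x4, takes a point from camera to tool coordinates, whose origin is the TCP and whose axes are the flange's). Camera axes: x right, y up, looking along -z (the intrinsics and any distortion apply to the point x, -y, -z); pixel columns grow to the right and rows downward; lengths in m; the calibration is good to about 2 mm. A picture is of the moment at which its call begins: read the wrist's pose just before it. get_calibration takes no time and is no camera call.
- env.close_job(): hands the job in, once; it reports no verdict.
Trained networks look in the newest picture that a camera, given by its name, has taken for a name from the list of things; names that differ only in an ending like _2 or _b are one class to them, and where a whole thing is asked for, a point or a joint stands for the part that bears it (a point fixed in the world has none). Each returns a list of dicts, best first, with "confidence" (0 to 1); they miss things now and then, are a little off and sometimes report something else, mostly with a low value. They report only what shows in the picture. A call takes as long as a camera call. They do not tell look-alikes from the thing itself.
- trace(camera, target): "region" (420x560 bool, what is visible of it) and "at" ([row, column] in pixels, amid what is visible of it).
The state is a dict: "t": time; "qpos": joint angles; "qd": joint speeds; "joint_efforts": joint torques, N m; "eef_pos": TCP position; "ee_rot": TCP orientation; "contact_force": force on the tool from outside, world axes, zero at the start; "moment": the same for the moment, N m; "grip_width": finger opening in m.
Only numpy, scipy, OpenCV 4.12 (cv2) and the standard library are available. Lean on these libraries where they do the work, as an engineer would, in place of code of your own. Each camera call takes 0.05 s, during which the arm holds its last target.

TASK

The sample tube leans in the slanted holder of the slide carriage, kept in by the keeper plate. Slide the carriage fully home against the stop bar, away from the keeper plate, then draw the tube out of its holder, turn it upright with the cap on top, and hold it still in the air with its lower end more than 10 cm above the table. Finish while still holding it there, leave the carriage at its stop, and leave the two bottles and the label roll where they stand.

Things in the scene. Friction and masses are not known exactly. Their poses are not given: they have to be found in the camera images.
- station: Fixed slide station: aluminium base plate 210 x 280 x 10 mm with two steel rails along its own y between grey end blocks 40 mm high. Origin: on the table, near the middle of the rails. Own x points away from the robot (within 12 degrees), own y along the rails from the keeper plate towards the stop (to the robot's left), z up.
- keeper (a point): Centre of the keeper plate at the back (+x) of the station: aluminium, 60 x 70 x 5 mm, slanted 45 degrees, on an upright. It spans the station's own x 54 to 99 mm, own y -95 to -25 mm, up to 155 mm above the table. Axes as the station's.
- carriage (a joint): Travel of the grey carriage along the rails, growing along the station's own y. At 0 (start; its place on the rails varies by 30 mm) the keeper plate covers the end of the tube; at its limit of 0.120 m it is fully home against the stop bar, and the tube's axis is at least 70 mm clear of the keeper plate's edge. Sliding resistance about 2 N; it stays where it is left.
- stop_bar: Fixed steel stop bar across both rails, 130 x 10 mm, top 34 mm (screw heads 38 mm) above the table, with two rubber pads. The carriage (80 mm long along the rails) meets it on its left. Origin at table height under the bar's middle, 167 mm along the station's y from the tube's start. Axes as the station's.
- carriage_knob (a point): Centre of the black round knob on the carriage: upright, 20 mm diameter, 26 mm high, from 48 to 74 mm above the table, on a 12 mm stem above the carriage's flat top (34 mm above the table). It stands on the robot's side, 55 mm in front of the tube's lower end. It moves with the carriage. Axes as the station's.
- tube_center (a point): Middle of the sample tube: capped, 107 mm long, body 13 mm diameter, cap (last 23 mm) 17.5 mm diameter, about 20 g. Its z axis runs from the lower end to the cap. At the start it leans 45 to 52 degrees, cap away from the robot (along the station's own x), middle about 83 mm above the table. It comes out along its own axis.
- tube_foot (a point): Lower (round, closed) end of the sample tube, 53.5 mm from its middle; z axis along the tube to the cap.
- holder_mouth (a point): Centre of the mouth of the slanted tube holder on the carriage: aluminium block 30 x 30 mm, 40 mm long, with a round 16 mm bore, 35 mm deep, slanted 45 degrees like the tube. It covers the lowest 35 mm of the tube, which stands loosely in it; about 48 mm of bare tube lie between this mouth and the cap. Axes as the station's.
- brown_bottle_center (a point): Middle of a loose brown bottle with a screw cap, 34 mm diameter, 62 mm high, standing left of the station. Leave it alone.
- white_bottle_center (a point): Middle of a loose white bottle with a screw cap, 51 mm diameter, 98 mm high, standing left of the station. Leave it alone.
- label_roll_center (a point): Middle of a loose roll of white labels, 60 mm diameter, 52 mm high, standing left of the station. Leave it alone.
Things that resemble listed ones, but are neither listed nor needed, are in the scene too. Of the things that look like the part that bears tube_center, the larger one is meant.

How it is judged:
On the way, in this order (a step that is already met when the one before it is completed fails the run):
1. the carriage is fully home at its stop with the tube still in its holder (value of joint carriage above 0.115 m and height (world z) of tube_foot below 0.056 m and angle between tube_center's own z axis and vertical above 0.6 rad), for 0.2 s.
2. the tube is drawn out of its holder and carried by the fingers (height (world z) of tube_foot above 0.075 m and contact force between the fingers and sample_tube above 0.5 N), for 0.1 s.
At the end, for the whole second after the job is handed in: The tube is held in the fingers, at rest (under 20 mm/s), cap up and within 0.2 rad (11 degrees) of upright, its lower end more than 100 mm above the table, touching nothing of the station; the carriage is still at its stop (joint above 0.112 m) (height (world z) of tube_foot above 0.1 m and angle between tube_center's own z axis and vertical below 0.2 rad and contact force between the fingers and sample_tube above 0.5 N and contact force between sample_tube and station below 0.05 N and linear speed of sample_tube below 0.02 m/s and value of joint carriage above 0.112 m); the arm keeps its last pose, push and grip.
It fails at once if the tube is torn out before the carriage has reached its stop (value of joint carriage below 0.1 m and height (world z) of tube_foot above 0.065 m).
It fails at once if a bottle or the label roll is disturbed (distance of any of brown_bottle_center, white_bottle_center, label_roll_center from where it was at the start of the episode above 0.02 m).
It also fails if it takes over 48 s, if anything falls off the work surface, if the arm or the gripper's body presses on something with over 40 N, if the wrist force passes 120 N, or if a joint passes its speed limit or range.

## Working session

There is one attempt and no reset: what is moved stays moved. The work goes in short steps, Python scripts to look and compute and a tool call to move; the robot and the scene stay as the last step left them, time stands still between calls to the robot, and variables do not carry over. Pictures are saved under pics/ and viewed, and the job is handed in when it is done.

Besides the shell and the picture viewer there is one more tool, called after ">>>" by a JSON object that holds its "api" and its "payload", one argument or row to a line. arm_command: Moves the arm, as the interface text tells. Its arguments: {"type":"object","properties":{"motion":{"type":"array","items":{"type":"array","items":{"type":"array","items":{"type":"number"}}}},"jaw":{"type":"number"},"grip_force":{"type":"number"}},"required":["motion"]}

```bash
ls; mkdir -p pics; python3 - <<'E'
from bench import env, viewer, trace
import cv2, numpy as np
np.set_printoptions(precision=4,suppress=True)
print(env.read_state())
for c in ("scene","top"):
    im=viewer.grab_frame(c); cv2.imwrite(f"pics/{c}0.png",im[:,:,::-1])
for c in ("scene","top","wrist"):
    print(c,viewer.get_calibration(c))
E
```

```text
pics
{'t': 0.0, 'qpos': array([-1.3443,  0.3812,  1.2983, -0.    ,  1.4636, -0.2153]), 'qd': array([-0.0025, -0.0007, -0.0005,  0.0022,  0.0007,  0.0004]), 'joint_efforts': array([  0.0001, -44.8462, -23.1282,  -0.0002,   0.0049,   0.    ]), 'eef_pos': array([ 0.2351, -0.4969,  0.2497]), 'ee_rot': array([-3.0638, -0.688 ,  0.0001]), 'contact_force': array([ 0.2721, -0.2056,  1.1385]), 'moment': array([-0.014 ,  0.0211,  0.0065]), 'grip_width': 0.08536267258506075}
scene {'intrinsics': array([[470.4317,   0.    , 277.7447],
       [  0.    , 470.4317, 213.7004],
       [  0.    ,   0.    ,   1.    ]]), 'pose': array([[-0.5617,  0.6456, -0.5174, -0.12  ],
       [-0.8274, -0.4379,  0.3517,  0.6327],
       [ 0.0005,  0.6256,  0.7801,  1.0614],
       [ 0.    ,  0.    ,  0.    ,  1.    ]])}
top {'intrinsics': array([[506.2277,   0.    , 271.0755],
       [  0.    , 506.2277, 202.355 ],
       [  0.    ,   0.    ,   1.    ]]), 'pose': array([[ 0.028 ,  0.9963, -0.0817,  0.4298],
       [-0.9995,  0.0265, -0.0192,  0.1617],
       [-0.017 ,  0.0822,  0.9965,  1.1617],
       [ 0.    ,  0.    ,  0.    ,  1.    ]])}
wrist {'intrinsics': array([[322.8587,   0.    , 281.629 ],
       [  0.    , 322.8587, 209.8357],
       [  0.    ,   0.    ,   1.    ]]), 'mount': array([[ 0.0007,  0.9534,  0.3016,  0.0768],
       [ 1.    , -0.0006, -0.0002, -0.0001],
       [-0.    ,  0.3016, -0.9534, -0.1243],
       [ 0.    ,  0.    ,  0.    ,  1.    ]])}
```

View pics/scene0.png

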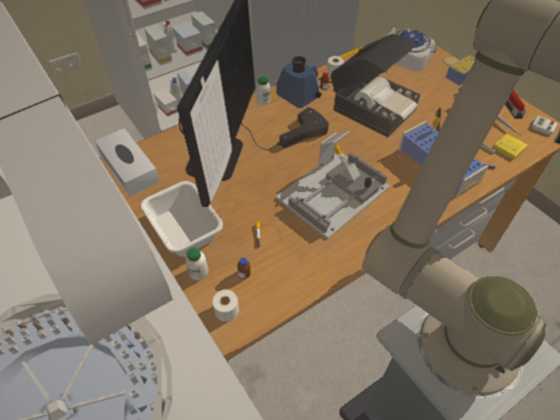

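View pics/top0.png

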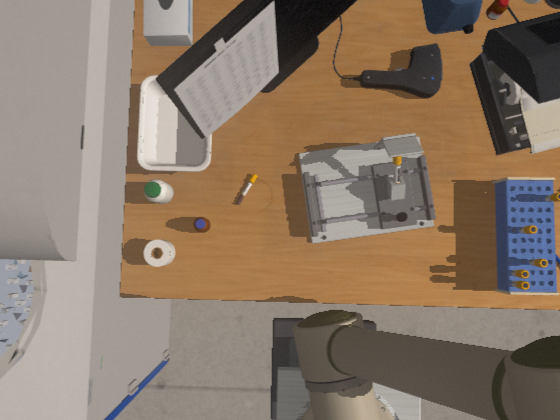

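The scene and top views show the tube leaning in its holder, with an orange cap at top (398,160). The knob is at (402,216), and a loose look-alike tube lies at (247,188). The rack at right holds more orange-capped tubes.

```bash
cat > h.py <<'E'
import numpy as np, cv2
from scipy.spatial.transform import Rotation as R
from bench import env, viewer, trace
np.set_printoptions(precision=4,suppress=True)
def cam(name,st=None):
    c=viewer.get_calibration(name)
    if name!="wrist": return c["intrinsics"],c["pose"]
    T=np.eye(4);T[:3,:3]=R.from_rotvec(st["ee_rot"]).as_matrix();T[:3,3]=st["eef_pos"]
    return c["intrinsics"],T@c["mount"]
def ray(K,P,rc):
    r,c=rc; d=np.array([(c-K[0,2])/K[0,0],-(r-K[1,2])/K[1,1],-1]); return P[:3,3],P[:3,:3]@d
def atz(K,P,rc,z):
    o,d=ray(K,P,rc); return o+d*(z-o[2])/d[2]
def tri(rays):
    A=0;b=0
    for o,d in rays:
        d=d/np.linalg.norm(d);M=np.eye(3)-np.outer(d,d);A=A+M;b=b+M@o
    p=np.linalg.solve(A,b)
    res=[np.linalg.norm((np.eye(3)-np.outer(d,d)/(d@d))@(p-o)) for o,d in rays]
    return p,np.array(res)
def proj(K,P,X):
    q=P[:3,:3].T@(np.asarray(X)-P[:3,3]); return np.array([K[1,2]-K[1,1]*q[1]/q[2]*-1*-1 if 0 else K[1,1]*(-q[1]/-q[2])+K[1,2],K[0,0]*(q[0]/-q[2])+K[0,2]])
E
python3 - <<'E'
from h import *
ims={}
for c in ("scene","top"):
    im=viewer.grab_frame(c).copy()
    for t in ("carriage_knob","tube_center","stop_bar","holder_mouth","carriage","keeper","station","brown_bottle_center","white_bottle_center","label_roll_center"):
        for d in trace(c,t)[:4]:
            ys,xs=np.nonzero(d["region"])
            K,P=cam(c)
            print(c,t,round(d["confidence"],2),np.round(d["at"],1),len(ys),(ys.min(),ys.max(),xs.min(),xs.max()) if len(ys) else None)
    cr=(im[120:250,290:450] if c=="top" else im[125:235,270:400])
    cv2.imwrite(f"pics/{c}_crop.png",cv2.resize(cr[:,:,::-1],None,fx=4.6,fy=4.6,interpolation=cv2.INTER_CUBIC))
print(env.read_state()["t"])
E
```

```text
scene carriage_knob 0.81 [181.5 352.2] 1164 (np.int64(164), np.int64(202), np.int64(326), np.int64(378))
scene tube_center 0.61 [195.4 325.4] 4174 (np.int64(132), np.int64(237), np.int64(277), np.int64(389))
scene stop_bar 0.56 [211.6 316.1] 214 (np.int64(197), np.int64(224), np.int64(297), np.int64(330))
scene carriage 0.71 [181.3 355. ] 1092 (np.int64(163), np.int64(201), np.int64(326), np.int64(377))
scene keeper 0.88 [196.3 325.6] 4494 (np.int64(132), np.int64(237), np.int64(276), np.int64(388))
scene station 0.83 [193.2 326.9] 4088 (np.int64(133), np.int64(236), np.int64(278), np.int64(388))
scene brown_bottle_center 0.8 [265.7 241. ] 217 (np.int64(258), np.int64(278), np.int64(237), np.int64(249))
scene white_bottle_center 0.61 [267.3 194.8] 482 (np.int64(248), np.int64(278), np.int64(186), np.int64(207))
scene label_roll_center 0.96 [302.6 223.5] 664 (np.int64(290), np.int64(320), np.int64(212), np.int64(238))
top carriage_knob 0.69 [197.4 394. ] 2271 (np.int64(161), np.int64(228), np.int64(371), np.int64(417))
top tube_center 0.65 [168.8 394.8] 214 (np.int64(156), np.int64(18
[... 464 characters left out ...]
3 (np.int64(133), np.int64(243), np.int64(299), np.int64(435))
top station 0.22 [170.3 394.9] 185 (np.int64(157), np.int64(183), np.int64(393), np.int64(401))
top brown_bottle_center 0.48 [221.1 200.5] 231 (np.int64(217), np.int64(232), np.int64(193), np.int64(210))
top white_bottle_center 0.84 [190.3 156.4] 533 (np.int64(179), np.int64(203), np.int64(145), np.int64(172))
top white_bottle_center 0.5 [195.  393.9] 2257 (np.int64(161), np.int64(228), np.int64(371), np.int64(417))
top white_bottle_center 0.29 [171.8 398.7] 192 (np.int64(156), np.int64(183), np.int64(393), np.int64(402))
top label_roll_center 0.84 [252.4 162.6] 725 (np.int64(239), np.int64(266), np.int64(144), np.int64(176))
1.2
```

View pics/top_crop.png

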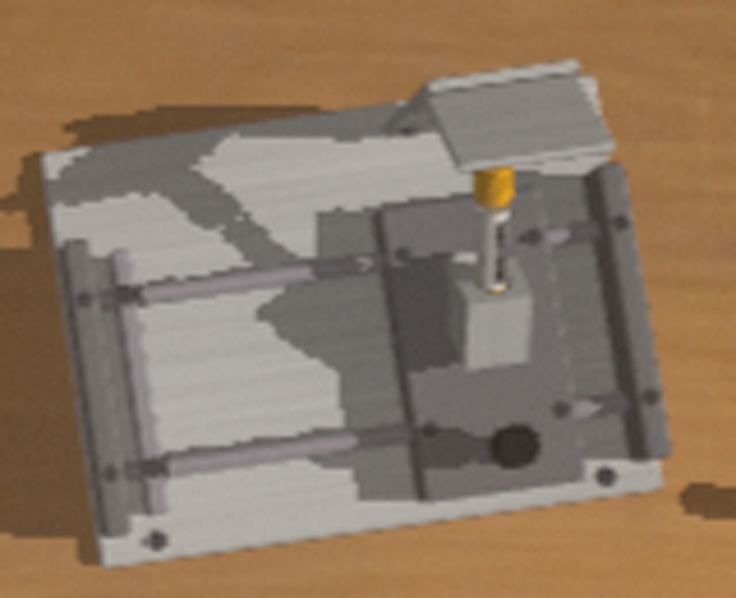

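View pics/scene_crop.png

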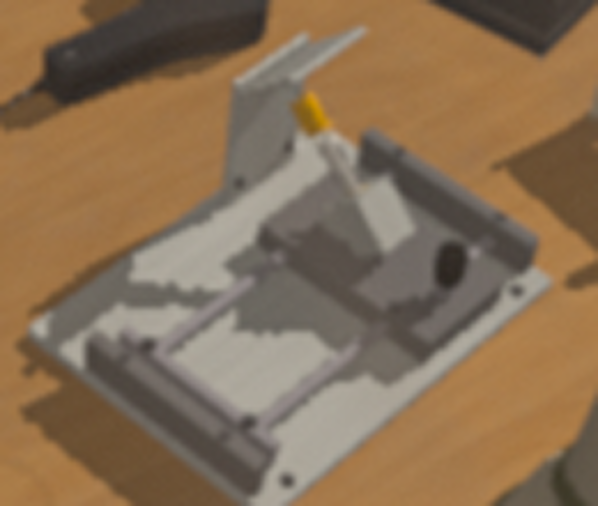

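The crops confirm my choice. The tube in the 45° holder (top 398,170) is the target, not the loose tube at (247,188) or the rack tubes at (530,230), (540,262) and (525,285). The knob is at top (402,217) and scene (368,183). The keeper is just behind the cap.

```bash
python3 - <<'E'
from h import *
Kt,Pt=cam("top");Ks,Ps=cam("scene")
tp=lambda u,v:(v/4.6+120,u/4.6+290)
sp=lambda u,v:(v/4.6+125,u/4.6+270)
c=[atz(Kt,Pt,tp(*p),.01) for p in [(42,155),(105,565),(662,490)]]
print("plate",c, np.linalg.norm(c[0]-c[1]),np.linalg.norm(c[1]-c[2]))
v=c[1]-c[2];print("y-axis angle",np.arctan2(-v[0],v[1]), "x-axis", np.arctan2(*(c[0]-c[1])[[1,0]]))
print("knob top-z",atz(Kt,Pt,tp(515,443),.074), atz(Ks,Ps,sp(451,265),.061))
print("knob tri",tri([ray(Kt,Pt,tp(515,445)),ray(Ks,Ps,sp(451,265))]))
print("cap tri",tri([ray(Kt,Pt,tp(494,187)),ray(Ks,Ps,sp(312,113))]))
print("capend/body joint tri",tri([ray(Kt,Pt,tp(494,207)),ray(Ks,Ps,sp(325,132))]))
print("mouth tri",tri([ray(Kt,Pt,tp(494,290)),ray(Ks,Ps,sp(362,190))]))
# stop bar, block
print("stopbar", [atz(Kt,Pt,tp(*p),.034) for p in [(118,255),(158,512)]])
print("rail blocks right",[atz(Kt,Pt,tp(*p),.04) for p in [(612,170),(650,455)]])
E
```

```text
plate [array([0.6382, 0.1226, 0.01  ]), array([0.4348, 0.0868, 0.01  ]), array([ 0.4792, -0.1858,  0.01  ])] 0.2064835562218473 0.2762442404801919
y-axis angle 0.1614449716065696 x-axis 0.17414980558544113
knob top-z [ 0.4965 -0.0984  0.074 ] [ 0.4924 -0.0979  0.061 ]
knob tri (array([ 0.4968, -0.1032,  0.0538]), array([0.0001, 0.0001]))
cap tri (array([ 0.6121, -0.0789,  0.107 ]), array([0.0016, 0.0016]))
capend/body joint tri (array([ 0.604 , -0.0829,  0.0947]), array([0.0003, 0.0003]))
mouth tri (array([ 0.5691, -0.089 ,  0.0681]), array([0.0006, 0.0006]))
stopbar [array([0.5855, 0.0853, 0.034 ]), array([0.4609, 0.0634, 0.034 ])]
rail blocks right [array([ 0.6323, -0.1524,  0.04  ]), array([ 0.4945, -0.171 ,  0.04  ])]
```

```bash
cat >> h.py <<'E'
def plan(pos,Rt,step=40,ang=0.14,n=None):
    """rows from the current pose to pos,Rt (matrix)"""
    st=env.read_state();p0=np.array(st["eef_pos"]);R0=R.from_rotvec(st["ee_rot"])
    Rt=R.from_matrix(Rt); w=(R0.inv()*Rt).as_rotvec(); d=np.array(pos)-p0
    n=n or int(max(np.ceil(np.linalg.norm(d)*1000/step),np.ceil(np.linalg.norm(w)/ang),1))
    dr=R.from_rotvec(w/n); Rc=R0; rows=[]
    for i in range(n):
        # shift along the tool's axes as they stand at row start
        s=Rc.inv().apply(d/n)*1000
        rows.append(np.concatenate([np.round(s,1),np.round(w/n,4)])); Rc=Rc*dr
    print("t",round(float(st["t"]),2),"n",n)
    for i in range(0,n,5): print([list(map(float,r)) for r in rows[i:i+5]])
TH=0.168
XP=np.array([np.cos(TH),np.sin(TH),0]);YP=np.array([-np.sin(TH),np.cos(TH),0]);ZP=np.array([0,0,1.])
def tool(alpha):
    """tool z = alpha from straight down towards station +x; tool x forward/up, y=-y'"""
    z=np.sin(alpha)*XP-np.cos(alpha)*ZP; y=-YP; x=np.cross(y,z); return np.stack([x,y,z],1)
E
python3 - <<'E'
from h import *
print(tool(0))
plan([.45,-.11,.24],tool(0))
E
```

```text
[[ 0.9859  0.1672  0.    ]
 [ 0.1672 -0.9859  0.    ]
 [ 0.     -0.     -1.    ]]
t 1.2 n 12
[[30.0, -21.5, 0.9, -0.0, 0.0, 0.0228], [29.5, -22.2, 0.9, -0.0, 0.0, 0.0228], [29.0, -22.9, 0.9, -0.0, 0.0, 0.0228], [28.4, -23.5, 0.9, -0.0, 0.0, 0.0228], [27.9, -24.2, 0.9, -0.0, 0.0, 0.0228]]
[[27.3, -24.8, 0.9, -0.0, 0.0, 0.0228], [26.8, -25.4, 0.9, -0.0, 0.0, 0.0228], [26.2, -26.0, 0.9, -0.0, 0.0, 0.0228], [25.6, -26.6, 0.9, -0.0, 0.0, 0.0228], [25.0, -27.2, 0.9, -0.0, 0.0, 0.0228]]
[[24.3, -27.7, 0.9, -0.0, 0.0, 0.0228], [23.7, -28.3, 0.9, -0.0, 0.0, 0.0228]]
```

>>> {"api": "arm_command", "payload": {
  "motion": [
    [[30,-21.5,1,0,0,0.023],[29.5,-22,1,0,0,0.023],[29,-23,1,0,0,0.023],[28.5,-23.5,1,0,0,0.023],[28,-24,1,0,0,0.023]]
  ],
  "jaw": 0.6
}}

```text
t: 1.7
eef_pos: [0.3255, -0.3347, 0.2454]
ee_rot: [3.1, 0.509, 0.0]
contact_force: [0.1, -1.0, -0.6]
grip_width: 0.0512
```

>>> {"api": "arm_command", "payload": {
  "motion": [
    [[27.5,-25,1,0,0,0.023],[27,-25.5,1,0,0,0.023],[26,-26,1,0,0,0.023],[25.5,-26.5,1,0,0,0.023],[25,-27,1,0,0,0.023]]
  ]
}}

```text
t: 2.2
eef_pos: [0.4154, -0.1733, 0.2405]
ee_rot: [3.124, 0.33, 0.0]
contact_force: [0.0, -0.8, -0.0]
grip_width: 0.0511
```

>>> {"api": "arm_command", "payload": {
  "motion": [
    [[24.5,-27.5,1,0,0,0.023],[23.5,-28.5,1,0,0,0.023],[0,0,0,0,0,0]]
  ]
}}

```text
t: 2.5
eef_pos: [0.4519, -0.1072, 0.2383]
ee_rot: [-3.13, -0.266, -0.001]
contact_force: [0.3, -0.9, 0.9]
grip_width: 0.0513
```

```bash
python3 - <<'E'
from h import *
st=env.read_state(); print(st["t"],st["eef_pos"],st["ee_rot"],st["grip_width"],st["qpos"])
im=viewer.grab_frame("wrist"); cv2.imwrite("pics/w1.png",im[:,:,::-1])
np.savez("w1.npz",p=st["eef_pos"],r=st["ee_rot"])
for t in ("carriage_knob","tube_center"):
    for d in trace("wrist",t)[:3]:
        ys,xs=np.nonzero(d["region"]); print(t,d["confidence"],d["at"],len(ys),ys.min(),ys.max(),xs.min(),xs.max())
E
```

```text
2.5 [ 0.4519 -0.1072  0.2383] [-3.1296 -0.2661 -0.0007] 0.051294828912273424 [-0.4891  0.241   1.5429  0.0008  1.3577  0.9118]
carriage_knob 0.85 [83.1, 284.4] 12607 0 162 238 326
tube_center 0.8 [26.9, 283.0] 971 0 57 274 291
```

View pics/w1.png

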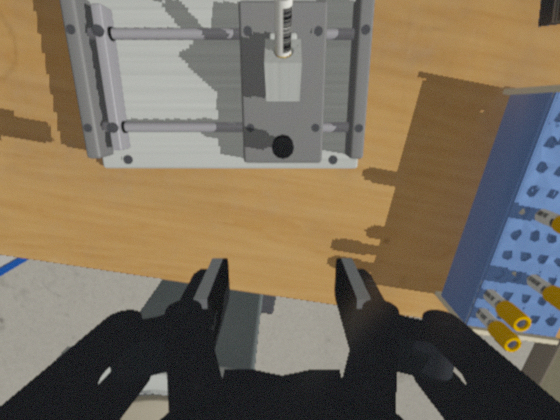

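The wrist view shows the station almost square to the tool. The knob top is at pixel (283,146), the tube at (284,25) and the holder at (282,75).

```bash
python3 - <<'E'
from h import *
z=np.load("w1.npz");st=dict(eef_pos=z["p"],ee_rot=z["r"])
K,P=cam("wrist",st);Kt,Pt=cam("top");Ks,Ps=cam("scene")
print("knob wrist top",atz(K,P,(145,283),.072))
a,b=atz(K,P,(167,108),.01),atz(K,P,(166,357),.01);print(a,b,np.linalg.norm(a-b),"yaw",np.arctan2(*(b-a)[[0,1]]*[1,-1]))
a,b=[atz(K,P,q,.029) for q in[(34,115),(33,245)]];print("rail",a,b,"yaw",np.arctan2((b-a)[0],-(b-a)[1]))
k=tri([ray(K,P,(146,283)),ray(Kt,Pt,(216.5,402)),ray(Ks,Ps,(182.6,368))]);print(k)
print(atz(K,P,(30,284.5),.083), atz(K,P,(50,284),.068))
print("knob->st",k[0]@XP,k[0]@YP,"tube",atz(K,P,(50,284),.068)@YP)
plan([.4965,-.1,.16],tool(0))
E
```

```text
knob wrist top [ 0.4967 -0.1007  0.072 ]
[0.434  0.0835 0.01  ] [ 0.4815 -0.186   0.01  ] 0.27365667431409163 yaw 0.1744052251603265
rail [0.5656 0.0687 0.029 ] [ 0.5868 -0.0496  0.029 ] yaw 0.17712320459312791
(array([ 0.4956, -0.1016,  0.0568]), array([0.0014, 0.0018, 0.0007]))
[ 0.5844 -0.0866  0.083 ] [ 0.5728 -0.0884  0.068 ]
knob->st 0.4715782768135381 -0.18308019303754133 tube -0.18290602128608513
t 2.65 n 3
[[15.6, -0.9, 26.1, 0.0001, 0.0, -0.0006], [15.6, -0.9, 26.1, 0.0001, 0.0, -0.0006], [15.6, -0.9, 26.1, 0.0001, 0.0, -0.0006]]
```

>>> {"api": "arm_command", "payload": {
  "motion": [
    [[22,-1.5,39,0,0,-0.004],[22,-1.5,39,0,0,0],[0,0,20,0,0,0],[0,0,0,0,0,0]]
  ]
}}

```text
t: 3.05
eef_pos: [0.4924, -0.1005, 0.1379]
ee_rot: [-3.128, -0.264, 0.008]
contact_force: [0.2, -0.3, 0.8]
grip_width: 0.0512
```

```bash
sed -i 's/TH=0.168/TH=0.172/' h.py; python3 - <<'E'
from h import *
st=env.read_state(); print(st["t"],st["eef_pos"],st["grip_width"])
im=viewer.grab_frame("wrist"); cv2.imwrite("pics/w2.png",im[:,:,::-1])
plan([.4965,-.1005,.07],tool(0))
E
```

```text
3.05 [ 0.4924 -0.1005  0.1379] 0.05124618884747095
t 3.1 n 2
[[1.8, 0.2, 34.9, -0.0006, 0.001, -0.0018], [1.7, 0.1, 34.9, -0.0006, 0.001, -0.0018]]
```

View pics/w2.png

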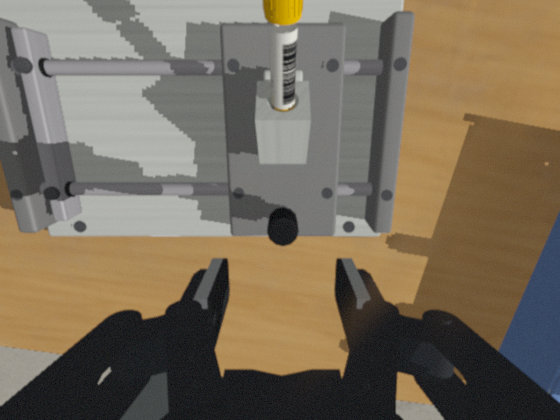

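The knob at (283,226) is centred between the jaws, which are centred on column 282. Next I descend and grip it.

>>> {"api": "arm_command", "payload": {
  "motion": [
    [[2,0,34,0,0,0],[2,0,34,0,0,0],[0,0,0,0,0,0]]
  ]
}}

```text
t: 3.4
eef_pos: [0.4965, -0.0996, 0.071]
ee_rot: [-3.128, -0.264, 0.006]
contact_force: [0.5, 0.6, 0.3]
grip_width: 0.0508
```

>>> {"api": "arm_command", "payload": {
  "motion": [
    [[0,0,0,0,0,0],[0,0,0,0,0,0],[0,0,0,0,0,0],[0,0,0,0,0,0],[0,0,0,0,0,0]]
  ],
  "jaw": 0,
  "grip_force": 20
}}

```text
t: 3.9
eef_pos: [0.4984, -0.0997, 0.0746]
ee_rot: [3.128, 0.266, 0.005]
contact_force: [-0.9, -0.3, 7.5]
grip_width: 0.0191
```

>>> {"api": "arm_command", "payload": {
  "motion": [
    [[0,-10,-2,0,0,0],[0,-20,0,0,0,0],[0,-25,0,0,0,0],[0,-25,0,0,0,0],[0,-20,0,0,0,0]]
  ]
}}

```text
t: 4.4
eef_pos: [0.4814, 0.0003, 0.0748]
ee_rot: [3.129, 0.266, 0.005]
contact_force: [6.2, -1.3, -13.2]
grip_width: 0.0185
```

>>> {"api": "arm_command", "payload": {
  "motion": [
    [[0,-10,0,0,0,0],[0,-8,0,0,0,0],[0,-4,0,0,0,0],[0,0,0,0,0,0]]
  ]
}}

```text
t: 4.8
eef_pos: [0.4783, 0.019, 0.0749]
ee_rot: [3.124, 0.268, 0.005]
contact_force: [4.4, -18.3, -13.6]
grip_width: 0.0189
```

The TCP travelled 120.4 mm and the force rose to 18 N, so the carriage is at the stop. I'll hold for a moment, then release and rise.

>>> {"api": "arm_command", "payload": {
  "motion": [
    [[0,0,1,0,0,0],[0,0,0,0,0,0]]
  ]
}}

```text
t: 5.0
eef_pos: [0.4783, 0.019, 0.0747]
ee_rot: [3.125, 0.267, 0.005]
contact_force: [0.4, -15.9, -2.3]
grip_width: 0.0186
```

>>> {"api": "arm_command", "payload": {
  "motion": [
    [[0,0,0,0,0,0],[0,0,0,0,0,0],[0,0,0,0,0,0],[0,0,0,0,0,0]]
  ],
  "jaw": 0.6
}}

```text
t: 5.4
eef_pos: [0.477, 0.0212, 0.0736]
ee_rot: [-3.13, -0.267, -0.001]
contact_force: [-0.5, -0.1, -0.4]
grip_width: 0.0512
```

>>> {"api": "arm_command", "payload": {
  "motion": [
    [[0,0,-35,0,0,0],[0,0,-40,0,0,0],[-15,0,-25,0,0,0],[-15,0,-10,0,0,0],[0,0,0,0,0,0]]
  ]
}}

```text
t: 5.9
eef_pos: [0.4467, 0.016, 0.1847]
ee_rot: [3.13, 0.266, 0.004]
contact_force: [0.4, 0.1, -0.5]
grip_width: 0.0512
```

```bash
python3 - <<'E'
from h import *
st=env.read_state(); print(st["t"],st["eef_pos"],st["ee_rot"],st["grip_width"],st["qpos"])
im=viewer.grab_frame("wrist"); cv2.imwrite("pics/w3.png",im[:,:,::-1])
np.savez("w3.npz",p=st["eef_pos"],r=st["ee_rot"])
for t in ("carriage_knob","tube_center"):
    for d in trace("wrist",t)[:3]:
        ys,xs=np.nonzero(d["region"]); print(t,d["confidence"],d["at"],len(ys),ys.min(),ys.max(),xs.min(),xs.max())
for c in ("scene","top"):
    im=viewer.grab_frame(c)
    cr=(im[120:250,270:430] if c=="top" else im[125:235,270:400])
    cv2.imwrite(f"pics/{c}_crop3.png",cv2.resize(cr[:,:,::-1],None,fx=4.6,fy=4.6,interpolation=cv2.INTER_CUBIC))
E
```

```text
5.9 [0.4467 0.016  0.1847] [3.1296 0.2662 0.0036] 0.05122057221308214 [-0.2302  0.2683  1.679   0.      1.192   1.1709]
carriage_knob 0.97 [100.3, 285.4] 17110 2 190 232 338
tube_center 0.86 [33.4, 34.1] 1159 0 68 10 59
tube_center 0.61 [31.5, 285.2] 1487 0 71 274 296
tube_center 0.26 [92.4, 420.0] 46096 0 194 182 559
```

View pics/w3.png

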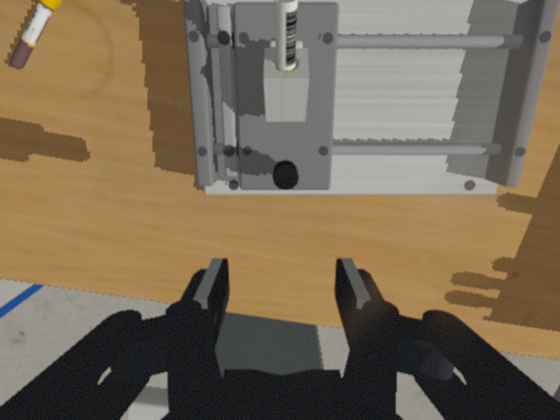

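View pics/top_crop3.png

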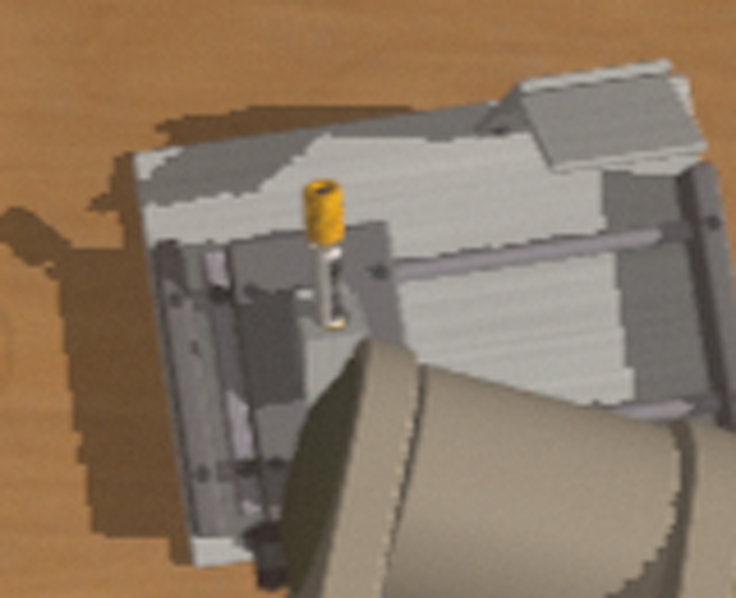

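View pics/scene_crop3.png

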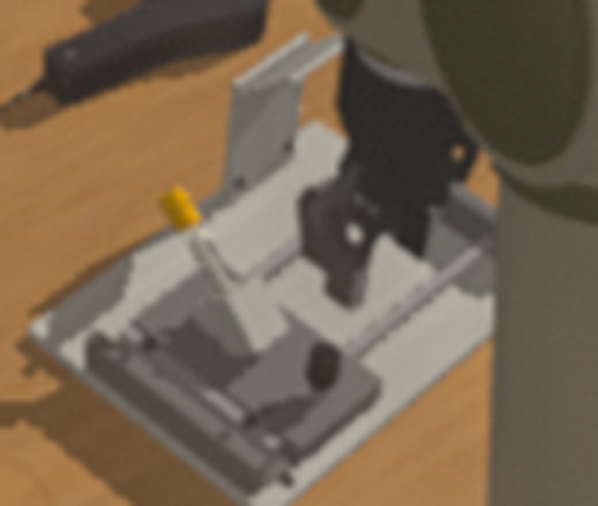

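The carriage now sits against the stop bar: in the wrist view it starts at column 236, right beside the bar. The tube is still in its holder, with its cap at top-crop (323,210) and the mouth at (331,325). The keeper is well clear to the right.

```bash
python3 - <<'E'
from h import *
Kt,Pt=cam("top");Ks,Ps=cam("scene")
z=np.load("w3.npz");K,P=cam("wrist",dict(eef_pos=z["p"],ee_rot=z["r"]))
tp=lambda u,v:(v/4.6+120,u/4.6+270)
sp=lambda u,v:(v/4.6+125,u/4.6+270)
kn=atz(K,P,(174,285.5),.072);print("knob",kn,kn@YP)
ct=tri([ray(Kt,Pt,tp(322,188)),ray(Ks,Ps,sp(176,194))])
cc=tri([ray(Kt,Pt,tp(323,213)),ray(Ks,Ps,sp(181,207))])
j=tri([ray(Kt,Pt,tp(326,243)),ray(Ks,Ps,sp(195,224))])
m=tri([ray(Kt,Pt,tp(331,324)),ray(Ks,Ps,sp(231,285)),ray(K,P,(68,286))])
for n,q in zip(("top","capc","joint","mouth"),(ct,cc,j,m)): print(n,q,"x'",q[0]@XP,"y'",q[0]@YP)
a=ct[0]-m[0];print("lean",np.degrees(np.arctan2(a@XP,a[2])),np.linalg.norm(a))
# plane constraint x',z with y' fixed at knob: intersect rays with the plane y'=kn@YP
y0=kn@YP
for n,rs in (("top",[ray(Kt,Pt,tp(322,188)),ray(Ks,Ps,sp(176,194))]),("mouth",[ray(Ks,Ps,sp(231,285)),ray(Kt,Pt,tp(331,324))])):
  for o,d in rs:
    if abs(d@YP)/np.linalg.norm(d)>.2: p=o+d*(y0-o@YP)/(d@YP);print(n,p@XP,p[2])
E
```

```text
knob [0.4768 0.0181 0.072 ] -0.06380348294291154
top (array([0.606 , 0.0379, 0.1064]), array([0.0024, 0.0024])) x' 0.603556725220513 y' -0.06639777317323312
capc (array([0.5964, 0.0384, 0.1032]), array([0.0004, 0.0004])) x' 0.5941453203519327 y' -0.06420501614379938
joint (array([0.5835, 0.0365, 0.0981]), array([0., 0.])) x' 0.5811662416832839 y' -0.06390405194629584
mouth (array([0.5494, 0.0307, 0.0698]), array([0.0006, 0.0013, 0.0009])) x' 0.5465701657152099 y' -0.063755802241765
lean 57.34940584123164 0.06773344843247309
top 0.5981112339632959 0.11185690936868842
mouth 0.5482697928887401 0.06872287927211862
```

```bash
python3 - <<'E'
from h import *
Rt=tool(np.radians(32)); g=.570*XP-.064*YP+.088*ZP
print("grasp",g); pre=g-.09*Rt[:,2];print(pre)
plan(pre,Rt)
E
```

```text
grasp [0.5725 0.0345 0.088 ]
[0.5256 0.0263 0.1643]
t 6.15 n 4
[[19.6, 0.7, 4.5, 0.0, 0.1399, -0.0006], [18.8, 0.8, 7.2, 0.0, 0.1399, -0.0006], [17.6, 0.8, 9.8, 0.0, 0.1399, -0.0006], [16.1, 0.8, 12.1, 0.0, 0.1399, -0.0006]]
```

>>> {"api": "arm_command", "payload": {
  "motion": [
    [[19.5,1,4.5,0,0.14,0],[19,1,7,0,0.14,0],[17.5,1,10,0,0.14,0],[16,1,12,0,0.14,0],[0,0,0,0,0,0]]
  ],
  "jaw": 0.5
}}

```text
t: 6.65
eef_pos: [0.5246, 0.0253, 0.1631]
ee_rot: [-2.964, -0.25, -0.847]
contact_force: [-0.9, 0.6, 0.3]
grip_width: 0.0427
```

```bash
python3 - <<'E'
from h import *
st=env.read_state(); print(st["t"],st["eef_pos"],st["ee_rot"],st["grip_width"],st["qpos"])
im=viewer.grab_frame("wrist"); cv2.imwrite("pics/w4.png",im[:,:,::-1])
np.savez("w4.npz",p=st["eef_pos"],r=st["ee_rot"])
Rt=tool(np.radians(32)); g=.570*XP-.064*YP+.088*ZP
K,P=cam("wrist",st)
t=np.array([np.sin(np.radians(48)),np.cos(np.radians(48))])
for s in (-26,0,22,45): 
    q=g+s/1000*(t[0]*XP+t[1]*ZP); print(s,proj(K,P,q))
plan(g,Rt)
E
```

```text
6.65 [0.5246 0.0253 0.1631] [-2.964  -0.2496 -0.8473] 0.04268505413521267 [-0.2888  0.2801  1.8804  0.4894  0.5247  0.7442]
-26 [251.0625 280.6775]
0 [220.4348 280.5004]
22 [191.8527 280.3352]
45 [158.9398 280.1449]
t 6.7 n 3
[[0.5, -0.3, 30.1, -0.0002, 0.0014, -0.001], [0.5, -0.3, 30.1, -0.0002, 0.0014, -0.001], [0.5, -0.3, 30.1, -0.0002, 0.0014, -0.001]]
```

View pics/w4.png

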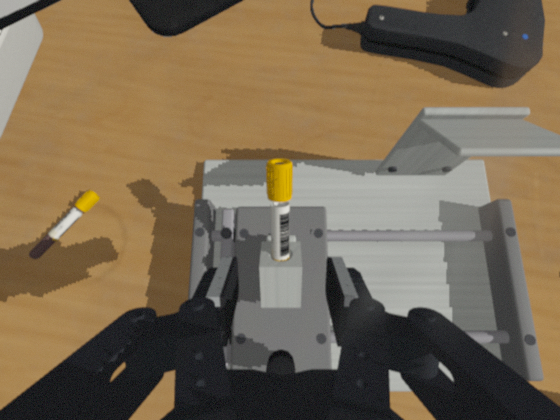

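The prediction sits about 5 mm too far up the tube: the mouth is seen at row 258 and the cap edge at row 200. Sideways it is centred at column 280. I'll shift 3–4 mm down the tube and go in.

>>> {"api": "arm_command", "payload": {
  "motion": [
    [[-1,0,30,0,0,0],[-1,0,30,0,0,0],[-1,0,30,0,0,0],[0,0,0,0,0,0]]
  ]
}}

```text
t: 7.1
eef_pos: [0.5704, 0.0336, 0.0849]
ee_rot: [-2.964, -0.255, -0.842]
contact_force: [0.2, 1.3, 0.2]
grip_width: 0.0426
```

```bash
python3 - <<'E'
from h import *
st=env.read_state(); print(st["t"],st["eef_pos"],st["ee_rot"],st["grip_width"],st["contact_force"])
im=viewer.grab_frame("wrist"); cv2.imwrite("pics/w5.png",im[:,:,::-1])
im=viewer.grab_frame("scene")[125:235,270:400]; cv2.imwrite("pics/s5.png",cv2.resize(im[:,:,::-1],None,fx=4.6,fy=4.6,interpolation=cv2.INTER_CUBIC))
E
```

```text
7.1 [0.5704 0.0336 0.0849] [-2.964  -0.2545 -0.8424] 0.04256170301548779 [0.2298 1.283  0.1718]
```

View pics/w5.png

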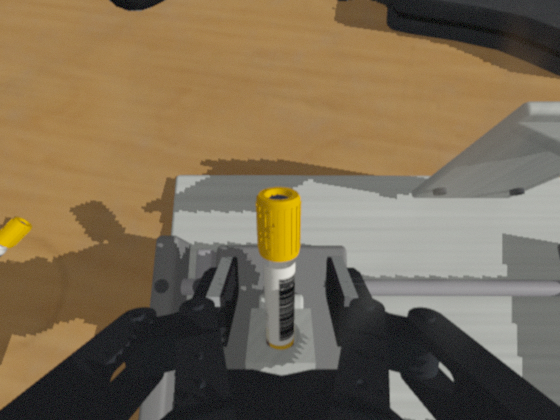

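View pics/s5.png

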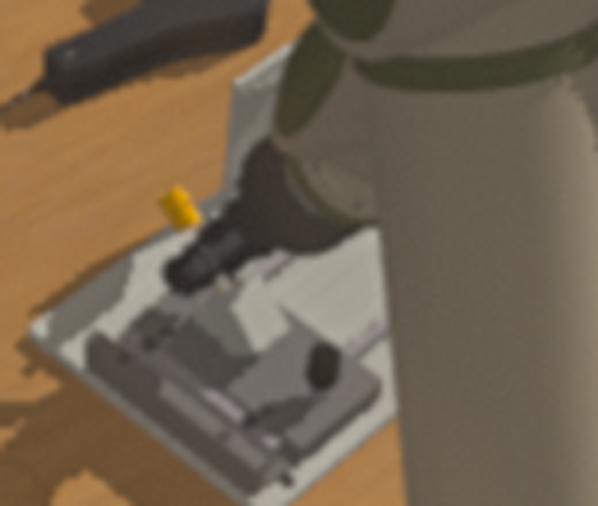

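The fingers straddle the bare tube. The TCP projects to row 291, with the cap edge at 260 and the mouth at 342. I'll move 4 mm down the tube and close.

>>> {"api": "arm_command", "payload": {
  "motion": [
    [[-4,0,0,0,0,0],[0,0,0,0,0,0]]
  ]
}}

```text
t: 7.4
eef_pos: [0.5661, 0.0323, 0.0864]
ee_rot: [-2.964, -0.253, -0.853]
contact_force: [-0.3, -0.3, 0.2]
grip_width: 0.0429
```

>>> {"api": "arm_command", "payload": {
  "motion": [
    [[0,0,0,0,0,0],[0,0,0,0,0,0],[0,0,0,0,0,0],[0,0,0,0,0,0],[0,0,0,0,0,0]]
  ],
  "jaw": 0,
  "grip_force": 30
}}

```text
t: 7.9
eef_pos: [0.5668, 0.0323, 0.0858]
ee_rot: [-2.964, -0.252, -0.854]
contact_force: [-1.7, 0.8, 5.0]
grip_width: 0.0115
```

```bash
python3 - <<'E'
from h import *
st=env.read_state(); print(st["t"],st["eef_pos"],st["ee_rot"],st["grip_width"],st["contact_force"],st["qpos"])
im=viewer.grab_frame("wrist"); cv2.imwrite("pics/w6.png",im[:,:,::-1])
T=R.from_rotvec(st["ee_rot"]).as_matrix()
for a in (45,48,52):
    d=np.sin(np.radians(a))*XP+np.cos(np.radians(a))*ZP; print(a,T.T@d)
E
```

```text
7.9 [0.5668 0.0323 0.0858] [-2.9641 -0.2525 -0.8535] 0.011472071667107184 [-1.675   0.837   5.0032] [-0.2445  0.4789  1.867   0.6804  0.3469  0.5636]
45 [ 0.9749 -0.0014 -0.2228]
48 [ 0.9852 -0.0014 -0.1715]
52 [ 0.9947 -0.0015 -0.1023]
```

View pics/w6.png

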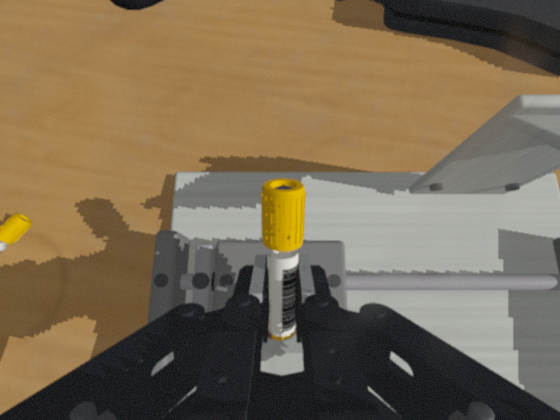

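The tube is held between the pads: opening 11.5 mm, cap edge at row 248. I'll draw it along its axis in small steps.

>>> {"api": "arm_command", "payload": {
  "motion": [
    [[9.8,0,-1.9,0,0,0],[9.8,0,-1.9,0,0,0],[0,0,0,0,0,0]]
  ]
}}

```text
t: 8.25
eef_pos: [0.5819, 0.0347, 0.0996]
ee_rot: [-2.964, -0.253, -0.855]
contact_force: [0.4, 1.3, -0.6]
grip_width: 0.0116
```

```bash
python3 - <<'E'
from h import *
st=env.read_state(); print(st["t"],st["eef_pos"],st["ee_rot"],st["grip_width"],st["contact_force"],st["qpos"])
E
```

```text
8.25 [0.5819 0.0347 0.0996] [-2.9641 -0.253  -0.8549] 0.011565862072413832 [ 0.3523  1.2988 -0.6474] [-0.2309  0.4706  1.8131  0.5754  0.3906  0.6856]
```

>>> {"api": "arm_command", "payload": {
  "motion": [
    [[10,0,-2,0,0,0],[10,0,-2,0,0,0],[10,0,-2,0,0,0],[0,0,0,0,0,0]]
  ]
}}

```text
t: 8.65
eef_pos: [0.6034, 0.0385, 0.1203]
ee_rot: [-2.964, -0.253, -0.854]
contact_force: [-0.4, 0.2, 0.3]
grip_width: 0.0118
```

```bash
python3 - <<'E'
from h import *
st=env.read_state(); print(st["t"],st["eef_pos"],st["ee_rot"],st["grip_width"],st["contact_force"],st["qpos"])
im=viewer.grab_frame("wrist"); cv2.imwrite("pics/w7.png",im[:,:,::-1])
im=viewer.grab_frame("scene")[105:235,240:400]; cv2.imwrite("pics/s7.png",cv2.resize(im[:,:,::-1],None,fx=4.6,fy=4.6,interpolation=cv2.INTER_CUBIC))
E
```

```text
8.65 [0.6034 0.0385 0.1203] [-2.9639 -0.253  -0.8542] 0.011822144509001167 [-0.4022  0.1505  0.2644] [-0.2123  0.4623  1.7328  0.4619  0.4611  0.8229]
```

View pics/w7.png

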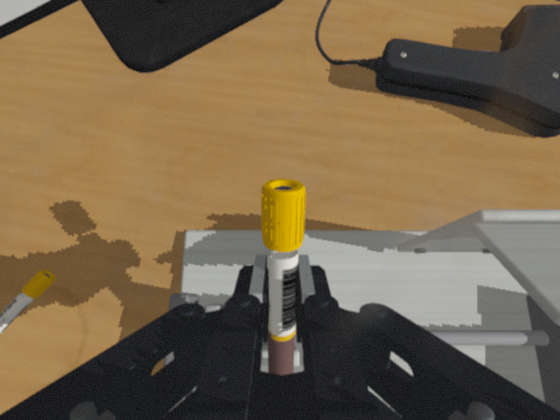

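View pics/s7.png

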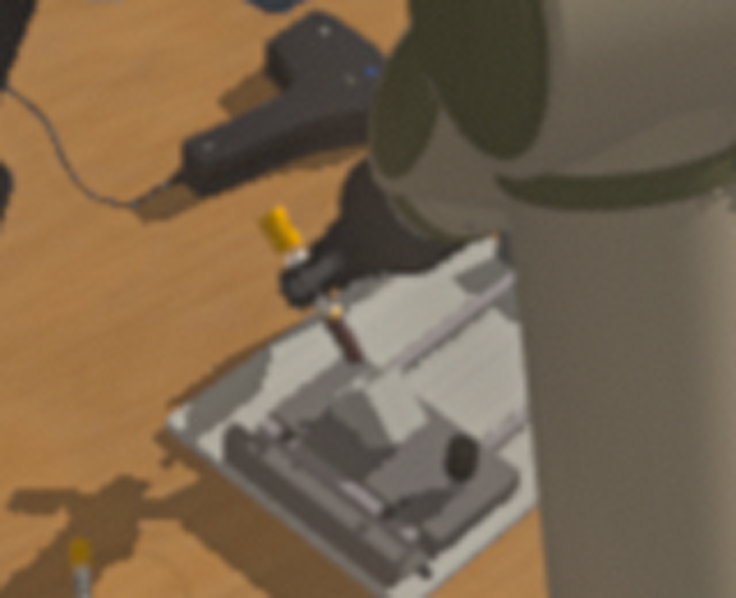

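The tube is nearly out: its brown lower part is visible and the carriage is still at its stop. A little more along the axis, then up.

>>> {"api": "arm_command", "payload": {
  "motion": [
    [[10,0,-2,0,0,0],[10,0,-2,0,0,0],[12,0,-20,0,0,0],[12,0,-20,0,0,0],[0,0,0,0,0,0]]
  ]
}}

```text
t: 9.25
eef_pos: [0.6171, 0.0407, 0.1829]
ee_rot: [-2.963, -0.253, -0.859]
contact_force: [0.6, -0.3, -0.2]
grip_width: 0.0114
```

```bash
python3 - <<'E'
from h import *
st=env.read_state(); print(st["t"],st["eef_pos"],st["ee_rot"],st["grip_width"],st["contact_force"],st["qpos"])
plan(.52*XP-.064*YP+.30*ZP, tool(np.radians(50)),step=40,ang=.1)
E
```

```text
9.25 [0.6171 0.0407 0.1829] [-2.9633 -0.2531 -0.8587] 0.011396244567825413 [ 0.5961 -0.267  -0.1595] [-0.2018  0.3895  1.6209  0.3363  0.6254  0.9757]
t 9.25 n 4
[[-4.4, -0.3, -37.4, 0.0006, 0.0772, -0.0002], [-1.5, -0.3, -37.7, 0.0006, 0.0772, -0.0002], [1.4, -0.3, -37.7, 0.0006, 0.0772, -0.0002], [4.3, -0.4, -37.4, 0.0006, 0.0772, -0.0002]]
```

>>> {"api": "arm_command", "payload": {
  "motion": [
    [[-4,0,-37,0,0.077,0],[-1.5,0,-37,0,0.077,0],[1.5,0,-37,0,0.077,0],[4,0,-37,0,0.077,0],[0,0,0,0,0,0]]
  ]
}}

```text
t: 9.75
eef_pos: [0.5227, 0.025, 0.2975]
ee_rot: [-2.777, -0.235, -1.292]
contact_force: [-0.6, -0.6, -1.1]
grip_width: 0.0114
```

```bash
python3 - <<'E'
from h import *
st=env.read_state(); print(st["t"],st["eef_pos"],st["ee_rot"],st["grip_width"],st["contact_force"],st["qpos"])
plan(.50*XP-.064*YP+.42*ZP, tool(np.radians(79)),step=30,ang=.1)
E
```

```text
9.75 [0.5227 0.025  0.2975] [-2.7765 -0.2346 -1.2924] 0.011426868238464793 [-0.6066 -0.6386 -1.1296] [-0.3655  0.0496  1.8657  0.7922  0.5776  0.5026]
t 9.75 n 6
[[13.5, -0.1, -15.6, 0.0007, 0.0846, -0.0001], [14.8, -0.1, -14.4, 0.0007, 0.0846, -0.0001], [16.0, -0.1, -13.1, 0.0007, 0.0846, -0.0001], [17.0, -0.1, -11.7, 0.0007, 0.0846, -0.0001], [18.0, -0.1, -10.2, 0.0007, 0.0846, -0.0001]]
[[18.8, -0.1, -8.7, 0.0007, 0.0846, -0.0001]]
```

```bash
python3 - <<'E'
from h import *
plan(.56*XP-.09*YP+.43*ZP, tool(np.radians(79)),step=30,ang=.1)
E
```

```text
t 9.75 n 6
[[21.3, 4.2, -9.0, 0.0007, 0.0846, -0.0001], [22.0, 4.2, -7.2, 0.0007, 0.0846, -0.0001], [22.5, 4.2, -5.3, 0.0007, 0.0846, -0.0001], [22.9, 4.2, -3.4, 0.0007, 0.0846, -0.0001], [23.1, 4.2, -1.4, 0.0007, 0.0846, -0.0001]]
[[23.1, 4.2, 0.5, 0.0007, 0.0846, -0.0001]]
```

>>> {"api": "arm_command", "payload": {
  "motion": [
    [[21,4,-9,0,0.085,0],[22,4,-7,0,0.085,0],[22.5,4,-5,0,0.085,0],[23,4,-3.5,0,0.085,0],[23,4,-1.5,0,0.085,0]]
  ]
}}

```text
t: 10.25
eef_pos: [0.5629, 0.0107, 0.4054]
ee_rot: [-2.421, -0.203, -1.827]
contact_force: [0.9, 0.5, -1.0]
grip_width: 0.0118
```

```bash
python3 - <<'E'
from h import *
st=env.read_state(); print(st["t"],st["eef_pos"],st["ee_rot"],st["grip_width"],st["contact_force"],st["qpos"])
plan(.56*XP-.09*YP+.43*ZP, tool(np.radians(79)),step=30,ang=.1)
for c in ("scene","top","wrist"): cv2.imwrite(f"pics/{c}8.png",viewer.grab_frame(c)[:,:,::-1])
E
```

```text
10.25 [0.5629 0.0107 0.4054] [-2.4207 -0.2028 -1.8265] 0.01182221148814808 [ 0.8975  0.5339 -1.0075] [-0.4375  0.0156  1.8364  1.4904  0.5819 -0.0903]
t 10.25 n 1
[[24.7, 4.1, -3.3, 0.0034, 0.0859, -0.0022]]
```

View pics/scene8.png

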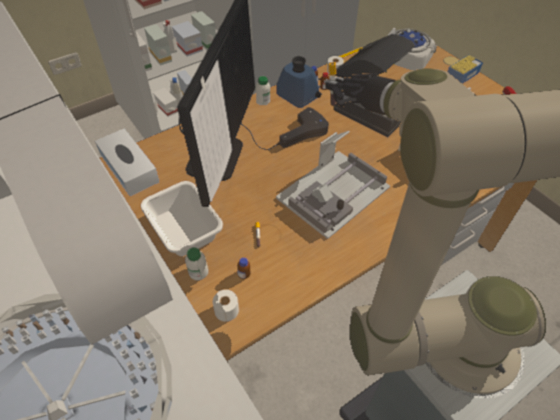

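View pics/wrist8.png

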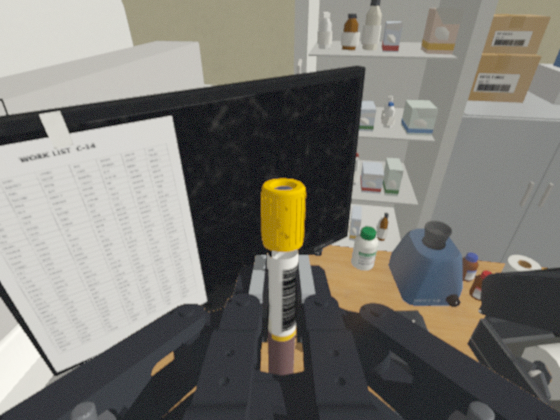

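>>> {"api": "arm_command", "payload": {
  "motion": [
    [[24,4,-3,0,0.085,0],[0,0,0,0,0,0],[0,0,0,0,0,0]]
  ]
}}

```text
t: 10.7
eef_pos: [0.5666, 0.0081, 0.4287]
ee_rot: [-2.341, -0.198, -1.919]
contact_force: [-0.1, -0.3, -0.1]
grip_width: 0.0115
```

```bash
python3 - <<'E'
from h import *
st=env.read_state(); print(st["t"],st["eef_pos"],st["ee_rot"],st["grip_width"],st["contact_force"],st["qpos"])
print(R.from_rotvec(st["ee_rot"]).as_matrix())
for c in ("scene","top","wrist"):
    im=viewer.grab_frame(c)
    K,P=cam(c,st); r,q=proj(K,P,st["eef_pos"]);print(c,r,q)
    if c!="wrist":
        r,q=int(r),int(q); im=cv2.resize(im[max(r-60,0):r+60,max(q-75,0):q+75],None,fx=5,fy=5,interpolation=cv2.INTER_CUBIC)
    else: im=cv2.resize(im[140:420,190:380],None,fx=2,fy=2)
    cv2.imwrite(f"pics/{c}9.png",im[:,:,::-1])
E
```

```text
10.7 [0.5666 0.0081 0.4287] [-2.3411 -0.1984 -1.9185] 0.011542979993309822 [-0.0596 -0.3278 -0.0802] [-0.4489  0.0096  1.8275  1.6071  0.6056 -0.1822]
[[ 0.1937  0.169   0.9664]
 [ 0.0323 -0.9856  0.1659]
 [ 0.9805 -0.0009 -0.1964]]
scene 72.37212913775548 335.3279329167813
top 153.02205983580663 387.46655476683236
wrist 293.23605033075165 281.84225652616624
```

View pics/scene9.png

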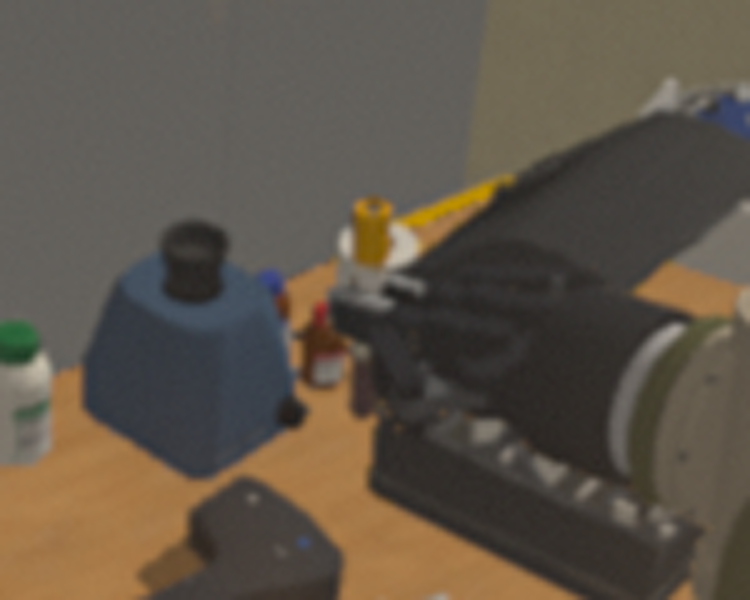

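View pics/top9.png

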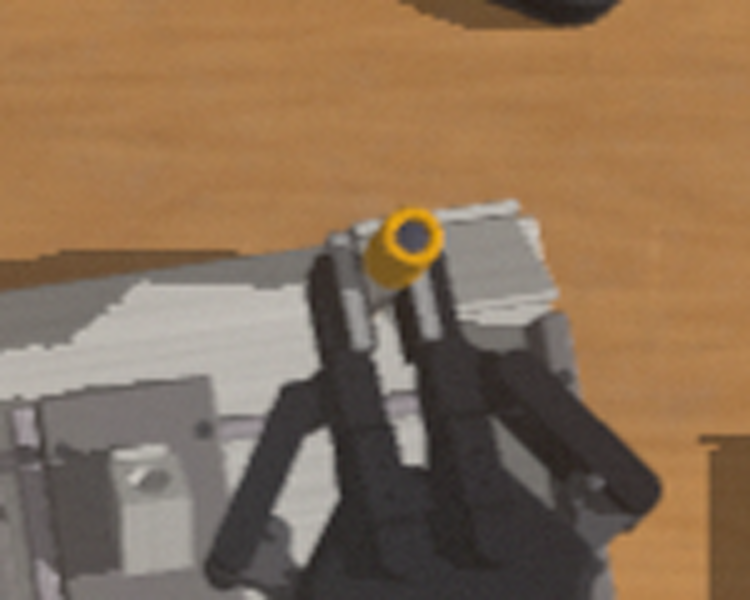

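View pics/wrist9.png

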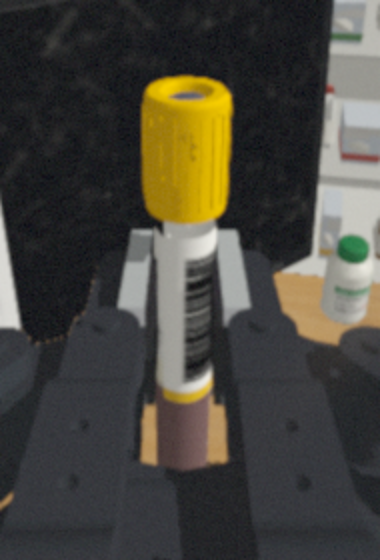

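The tube looks nearly upright in all three views, with the cap up. Scene crop: cap top at (373,205), foot at (363,412). Top crop: cap top at (413,236). Next I compute its tilt.

```bash
python3 - <<'E'
from h import *
Kt,Pt=cam("top");Ks,Ps=cam("scene")
sp=lambda u,v:(v/5+12,u/5+260)
tp=lambda u,v:(v/5+93,u/5+312)
ct,res=tri([ray(Ks,Ps,sp(373,205)),ray(Kt,Pt,tp(413,236))]);print(ct,res)
st=env.read_state();print(st["eef_pos"]-ct)
o,d=ray(Ks,Ps,sp(363,413));d/=np.linalg.norm(d)
b=d@(o-ct);c=(o-ct)@(o-ct)-.107**2;disc=b*b-c;print("disc",disc)
for s in ([-b-np.sqrt(disc),-b+np.sqrt(disc)] if disc>0 else [-b]):
    f=o+s*d;a=(ct-f)/np.linalg.norm(ct-f);print(f,a,"tilt",np.degrees(np.arccos(a[2])),"fwd",np.degrees(np.arcsin(a@XP)),"side",np.degrees(np.arcsin(a@YP)))
# joint fit from wrist cam: unknown (x,z along tool) of cap top and pitch
from scipy.optimize import least_squares
K,P=cam("wrist",st)
T=R.from_rotvec(st["ee_rot"]).as_matrix()
wp=lambda u,v:(v/2+140,u/2+190)
def fun(q):
    c=q[:3];f,s=q[3:]
    a=np.sin(f)*XP+np.sin(s)*YP;a=a+np.sqrt(1-a@a)*ZP
    side=a*0-T[:,2]; side=side-a*(side@a);side/=np.linalg.norm(side)
    J=c-.023*a+.00875*side # near rim bottom of cap
    return np.concatenate([proj(Ks,Ps,c)-sp(373,205),proj(Kt,Pt,c)-tp(413,236),proj(Ks,Ps,c-.107*a)-sp(363,413),.5*(proj(K,P,c)-wp(187,92)),.5*(proj(K,P,J)-wp(186,218))])
r=least_squares(fun,np.r_[ct,0,0]);print(r.x[:3],np.degrees(r.x[3:]),r.fun, "foot z",r.x[2]-.107)
E
```

```text
[0.5765 0.0077 0.4727] [0. 0.]
[-0.0098  0.0005 -0.0433]
disc 0.00350559532903727
[0.4981 0.0711 0.4369] [ 0.7326 -0.5929  0.3343] tilt 70.46913612659444 fwd 38.337409607586736 side -45.19895906625835
[0.5683 0.0074 0.366 ] [0.0766 0.0031 0.9971] tilt 4.396763332084984 fwd 4.35861403204852 side -0.5768226217242534
[0.5757 0.0089 0.4764] [ 5.5081 -1.5367] [-1.1893 -0.0355 -0.0061 -0.2306 -0.3104  0.144   0.4172  0.23    0.0719
 -0.3359] foot z 0.36943684207353233
```

Measured lean is about 4.5–5.5° forward, within the 11° limit. I'll trim 0.08 rad and let it settle.

>>> {"api": "arm_command", "payload": {
  "motion": [
    [[0,0,0,0,0.04,0],[0,0,0,0,0.04,0],[0,0,0,0,0,0],[0,0,0,0,0,0],[0,0,0,0,0,0]]
  ]
}}

```text
t: 11.35
eef_pos: [0.5668, 0.008, 0.4307]
ee_rot: [-2.255, -0.193, -2.013]
contact_force: [0.1, 0.0, 0.2]
grip_width: 0.0113
```

```bash
python3 - <<'E'
from h import *
st=env.read_state(); print(st["t"],st["eef_pos"],st["ee_rot"],st["grip_width"],st["contact_force"],st["qd"])
for c in ("scene","top"):
    im=viewer.grab_frame(c)
    im=im[12:132,260:410] if c=="scene" else im[100:270,130:440]
    cv2.imwrite(f"pics/{c}10.png",cv2.resize(im[:,:,::-1],None,fx=5 if c=="scene" else 2.5,fy=5 if c=="scene" else 2.5,interpolation=cv2.INTER_CUBIC))
E
```

```text
11.35 [0.5668 0.008  0.4307] [-2.255  -0.1925 -2.0126] 0.011323100985629652 [0.0988 0.038  0.2054] [-0.0026 -0.0029 -0.001   0.01    0.0041 -0.0135]
```

View pics/scene10.png

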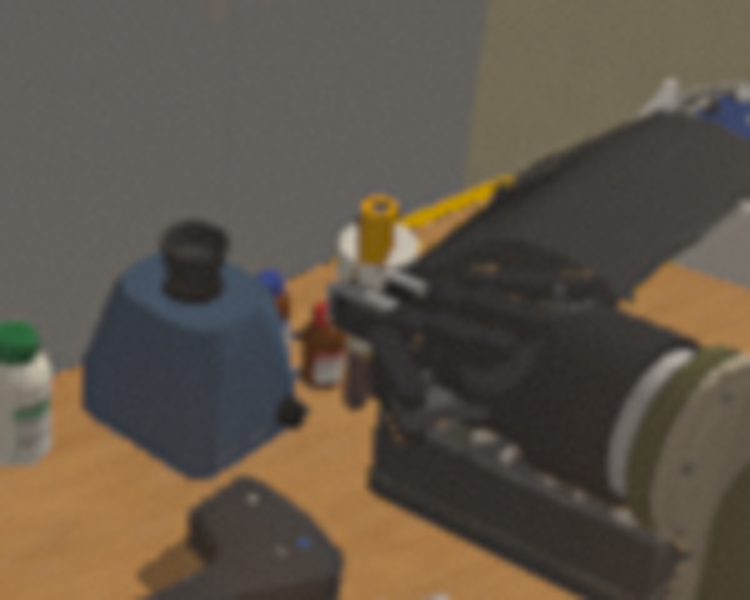

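View pics/top10.png

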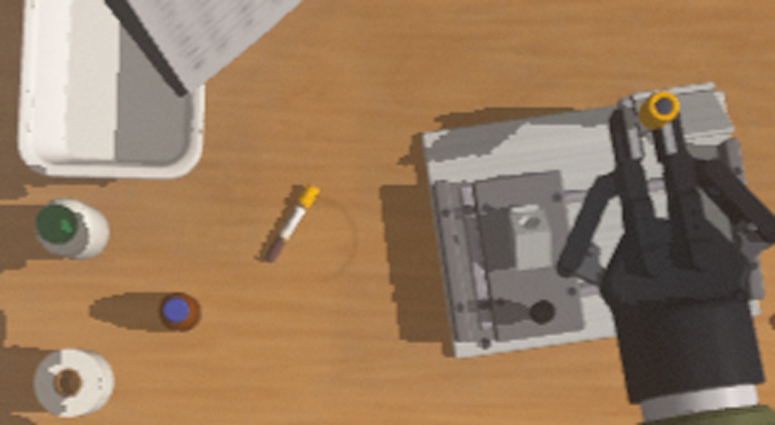

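```bash
python3 - <<'E'
from h import *
Kt,Pt=cam("top");Ks,Ps=cam("scene")
sp=lambda u,v:(v/5+12,u/5+260)
ct,res=tri([ray(Ks,Ps,sp(378,203)),ray(Kt,Pt,(107/2.5+100,662/2.5+130))]);print(ct,res)
o,d=ray(Ks,Ps,sp(356,407));d/=np.linalg.norm(d)
b=d@(o-ct);c=(o-ct)@(o-ct)-.107**2;s=-b+np.sqrt(b*b-c)
f=o+s*d;a=(ct-f)/.107;print(f,a,np.degrees(np.arccos(a[2])))
env.close_job()
E
```

```text
[0.5723 0.0083 0.4761] [0.0002 0.0002]
[0.5707 0.0101 0.3691] [ 0.0153 -0.0162  0.9998] 1.2745002903127736
the job is handed in; nothing more can be done
```

I slid the carriage home, drew the tube out of its holder and turned it upright. I handed the job in at about 11.5 s with the tube still held in the air.

- **Carriage:** I moved it by its knob. The TCP travelled 120.4 mm and the push force rose to 18 N at the stop. The last top view still shows it against the stop bar. I did not measure its position again after that.
- **Tube:** The last check put it about 1.3° from upright, cap up, with its lower end about 0.37 m above the table. Before a final trim it leaned 4–5°.
- **Grip:** The fingers read 11.3 mm on the 13 mm tube. The opening stayed within about 0.5 mm after I gripped it, and the arm was at rest.
- **Bottles and label roll:** They look unmoved in the top view. The arm stayed clear of them throughout.

No check failed. The one disagreement was before the grasp: the wrist view put the tube about 5 mm further down its axis than I had predicted, and I corrected for that before closing the fingers.

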